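# Change over the brass polish flasks

### The arm

A 6-joint arm with a two-finger parallel gripper is mounted at the origin on the work surface. World frame = base frame: x ahead of the robot, y to its left, z up, the work surface at z = 0. Lengths are in m, angles in rad, forces in N, time in s.
With the tool pointing down it reaches from about 0.375 to 0.9 m from the base axis. Payload 3.1 kg.
Tool frame: the origin (TCP) lies on the centre line of the jaws, within the pads' length; the fingertips stand 19 mm ahead of it and the grasp point (between the pads) is the TCP; z points along the fingers, y is the direction in which the jaws open and shut (so a half turn about z gives the same grasp; the last joint's range is limited). The gripper opens to 85 mm and grips with 20 to 120 N. Pads are 22 mm wide; open, the fingers measure 114 mm over their backs; the gripper's body (76 mm by 85 mm) begins 54 mm behind the grasp point. The pads swing forward as they close: fully open they stand 13 mm farther back than shut.
Start: joints at [1.032, 0.527, 1.433, -0, 1.181, -0.178], TCP at [0.221, 0.585, 0.25] pointing down, gripper open.
Joint ranges: [-3.08, 3.08], [-0.75, 2.2], [0.22, 2.44], [-1.43, 4.57], [0, 2.65], [-2.85, 2.85]. Speed limits (rad/s): [2.79, 2.79, 3.14, 3.14, 3.14, 3.14].

### API

Orientations are given as a unit quaternion [x, y, z, w].
In Python, from station import manip, imaging, workorder gives the robot as it stands.
- The arm moves only by the shell command python3 -m creep 'ROWS' [FORCE]. ROWS is a JSON object of lists of equal length, an entry for each row: "claw": the finger opening in cm, from 0 to 8.54; "dp": the shift along the tool's x, y, z in cm, a list of three; "roll": the turn about the tool's z in rad. In form: {"claw": [claw, ...], "dp": [[dx, dy, dz], ...], "roll": [roll, ...]}. A call has 1 to 12 rows; each row is the pose to reach, as a shift and turn from the pose commanded when the call began, along the tool's axes at that moment; what a row does not reach only later rows make up. A row lasts 1/10 s, in which the tool goes at most 50 mm and 8.59 degrees, less where a joint would pass 70% of its speed; a pose out of reach is approached as far as the arm can. A call with a gripper value outside its range is refused whole. The fingers move at their own pace and stop on an object; FORCE is the grip in N (left out, the last holds). Time passes only in rows, so rows that repeat a pose let the fingers close. It gives the time, the measured TCP pose, the force and the opening at its end, in the units of the state.
- manip.sense(): the state, without advancing time (a new reading comes with each control period).
- imaging.snapshot(name): name is "scene" or "top" or "wrist"; returns a dict with "image" (480x640x3 uint8, red, green, blue), "z_map" (480x640 float32, m along the optical axis (not along the pixel's ray), 0 where there is no reading), "vfov" (degrees; the focal length in pixels is half the picture's height over the tangent of half this angle, whatever the lens; pixels are square), "cx", "cy" (the principal point, pixels), "R" (3x3) and "t" (3): a world point X has camera coordinates R X + t. Camera axes: x right, y down, z forward; pixel columns grow to the right and rows downward; lengths in m; the calibration is good to about 2 mm. A picture is of the moment at which its call begins.
- workorder.sign_off(): hands the job in, once; it reports no verdict.
The state is a dict: "t": time; "q": joint angles; "qd": joint speeds; "tau": joint torques, N m; "tcp_pos": TCP position; "tool_rot": TCP orientation; "force": force on the tool from outside, world axes, zero at the start; "ft_torque": the same for the moment, N m; "finger_gap": opening from 0.0 (shut) to 1.0 (fully open).
Only numpy, scipy, OpenCV 4.12 (cv2) and the standard library are available. Lean on these libraries where they do the work, as an engineer would, in place of code of your own. Each camera call takes 0.05 s, during which the arm holds its last target.

### The job

Three brass polish flasks with captive push-pull caps are bolted to the restorer's bench. First press the raised cap of the tall slim flask fully home; then pull the cap of the squat wide flask straight up to its open stop and let go. Leave the cap of the short slim flask up as it is.

Things in the scene. Friction and masses are not known exactly. Their poses are not given: they have to be found in the camera images.
- tall_top (a point): Centre of the cap's flat top on the tall slim flask (upright, bolted down, body 54 mm dia, shoulder 125 mm above the bench). Brass cap: cylinder 34 mm dia, 40 mm tall, slides only vertically by 30 mm, cannot come off. Top is 165 mm above the bench shut, 195 open; starts up by 22 to 30 mm. A stiff grip ring holds it wherever it is left; about 5 N down moves it.
- squat_top (a point): Centre of the cap's flat top on the squat wide flask (upright, bolted down, body 92 mm dia, sloping in over its last 22 mm to a shoulder 75 mm above the bench). Brass cap: cylinder 50 mm dia, 40 mm tall, slides only vertically by 30 mm, cannot come off. Top is 115 mm above the bench shut, 145 open; starts shut within 4 mm. Same grip ring; about 6 N up moves it.
- short_top (a point): Centre of the cap's flat top on the short slim flask, a bystander (bolted down, body 54 mm dia, shoulder 70 mm above the bench). Cap like the tall flask's, 34 mm dia, 40 mm tall; top is 110 mm above the bench shut, 140 open; starts up by 25 to 30 mm and stays so.

How it is judged:
On the way, in this order (a step that is already met when the one before it is completed fails the run):
1. the tall flask's cap is pressed home (top within 8 mm of its shut height) while the squat flask's cap is still shut (height (world z) of tall_top below 0.173 m and height (world z) of squat_top below 0.123 m), for 0.2 s.
2. the squat flask's cap is pulled up (top at least 20 mm above its shut height) (height (world z) of squat_top above 0.135 m), for 0.2 s.
At the end, for the whole second after the job is handed in: The tall flask's cap is down within 8 mm of fully shut, the squat flask's cap is up at least 20 of its 30 mm, and the short flask's cap is still up at least 20 of its 30 mm (height (world z) of tall_top below 0.173 m and height (world z) of squat_top above 0.135 m and height (world z) of short_top above 0.13 m); the robot touches nothing.
It fails at once if the short slim flask's cap is pushed down by more than 15 mm from open (height (world z) of short_top below 0.125 m).
It also fails if it takes over 42 s, if anything falls off the work surface, if the arm or the gripper's body presses on something with over 40 N, if the wrist force passes 120 N, or if a joint passes its speed limit or range.

## Working session

There is one attempt and no reset: what is moved stays moved. The work goes in short steps, Python scripts to look and compute and a shell command to move; the robot and the scene stay as the last step left them, time stands still between calls to the robot, and variables do not carry over. Pictures are saved under pics/ and viewed, and the job is handed in when it is done.

```bash
mkdir -p pics; ls
python3 - <<'E'
from station import manip, imaging
import cv2,numpy as np
s=manip.sense(); print({k:np.round(v,3).tolist() for k,v in s.items()})
for n in ("scene","top","wrist"):
    d=imaging.snapshot(n); cv2.imwrite(f"pics/{n}0.png",d["image"][:,:,::-1]); np.savez(f"/tmp/{n}0.npz",**d)
    print(n,d["vfov"],d["cx"],d["cy"],np.round(d["R"],3).tolist(),np.round(d["t"],3))
E
```

```text
pics
{'t': 0.0, 'q': [1.032, 0.528, 1.434, -0.0, 1.181, -0.179], 'qd': [-0.0, 0.001, 0.001, 0.001, -0.001, 0.0], 'tau': [0.003, -44.234, -17.803, -0.0, 0.008, 0.0], 'tcp_pos': [0.22, 0.584, 0.249], 'tool_rot': [0.179, 0.984, -0.001, -0.0], 'force': [-0.44, 0.292, 0.114], 'ft_torque': [-0.015, -0.039, 0.018], 'finger_gap': 1.001}
scene 42.37414724470339 317.2315918917247 239.0058326137032 [[0.759, 0.651, -0.001], [0.525, -0.613, -0.59], [-0.385, 0.447, -0.807]] [-0.42  -0.181  1.397]
top 51.67977946915127 324.76538788876485 236.57888891573992 [[0.0, -1.0, 0.009], [-0.989, -0.002, -0.147], [0.147, -0.009, -0.989]] [0.01 0.57 0.93]
wrist 64.91627785023562 328.46341533362505 237.49867533823107 [[0.355, 0.935, -0.002], [0.903, -0.342, 0.261], [0.243, -0.094, -0.965]] [-0.625 -0.034  0.378]
```

View pics/scene0.png

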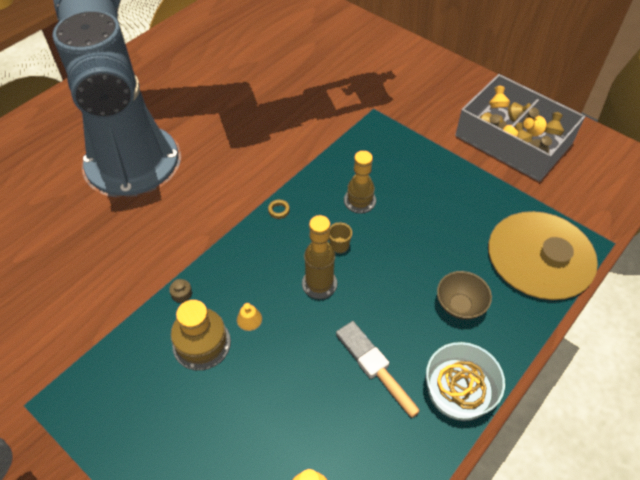

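View pics/top0.png

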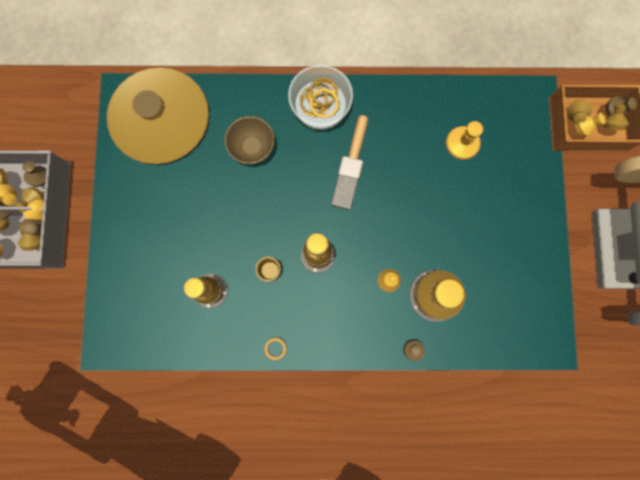

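View pics/wrist0.png

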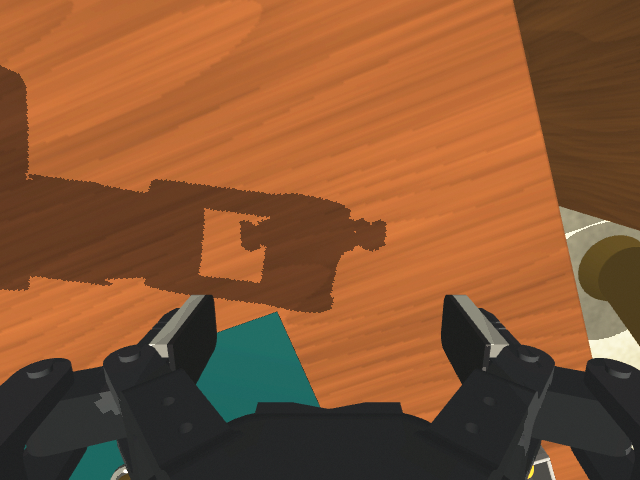

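The scene view shows the tall cap near (320,224), the squat cap near (193,315) and the short cap near (363,158). In the top view they are at (317,243), (449,293) and (194,289). I'll zoom in on these.

Run:
```python
import cv2,numpy as np
C={"scene":[(320,228),(193,318),(363,160)],"top":[(317,243),(449,293),(194,289)]}
rows=[]
for n in C:
    im=np.load(f"/tmp/{n}0.npz")["image"][:,:,::-1]
    rows.append(np.hstack([cv2.resize(im[v-25:v+25,u-25:u+25],(260,260),interpolation=cv2.INTER_NEAREST) for u,v in C[n]]))
    z=np.load(f"/tmp/{n}0.npz")["z_map"]
    hsv=cv2.cvtColor(np.ascontiguousarray(im),cv2.COLOR_BGR2HSV)
    for u,v in C[n]: print(n,u,v,hsv[v-12:v+16:3,u].tolist(),np.round(z[v-12:v+16:3,u],3))
cv2.imwrite("pics/zoom.png",np.vstack(rows))
```

```text
scene 320 228 [[24, 163, 251], [27, 169, 255], [27, 164, 255], [27, 165, 255], [27, 165, 255], [21, 181, 231], [18, 161, 127], [19, 185, 149], [19, 180, 150], [19, 166, 120]] [1.055 1.05  1.048 1.044 1.039 1.034 1.04  1.046 1.056 1.063]
scene 193 318 [[27, 163, 255], [27, 165, 255], [27, 164, 255], [27, 166, 255], [28, 159, 255], [28, 159, 255], [27, 165, 255], [18, 159, 141], [19, 176, 149], [18, 179, 154]] [1.043 1.038 1.034 1.026 1.024 1.023 1.021 1.021 1.031 1.039]
scene 363 160 [[88, 170, 87], [21, 164, 241], [27, 166, 255], [27, 167, 255], [26, 167, 255], [22, 177, 233], [19, 153, 128], [19, 180, 154], [19, 185, 154], [19, 167, 124]] [1.413 1.412 1.219 1.215 1.208 1.206 1.207 1.22  1.227 1.236]
top 317 243 [[84, 88, 125], [22, 154, 230], [24, 164, 251], [24, 159, 251], [25, 156, 251], [27, 149, 250], [27, 150, 251], [27, 156, 239], [19, 132, 143], [20, 159, 149]] [1.017 0.817 0.82  0.819 0.818 0.816 0.815 0.814 0.844 0.887]
top 449 293 [[22, 168, 248], [23, 169, 251], [23, 168, 251], [23, 169, 251], [23, 164, 251], [23, 166, 251], [23, 162, 251], [24, 159, 251], [24, 159, 250], [20, 163, 167]] [0.887 0.889 0.886 0.886 0.884 0.881 0.882 0.882 0.88  0.924]
top 194 289 [[31, 56, 140], [25, 158, 249], [25, 158, 251], [26, 156, 251], [26, 151, 251], [26, 151, 250], [26, 154, 248], [23, 104, 155], [81, 73, 132], [83, 84, 134]] [0.998 0.865 0.863 0.864 0.859 0.861 0.861 0.944 0.992 0.994]
```

View pics/zoom.png

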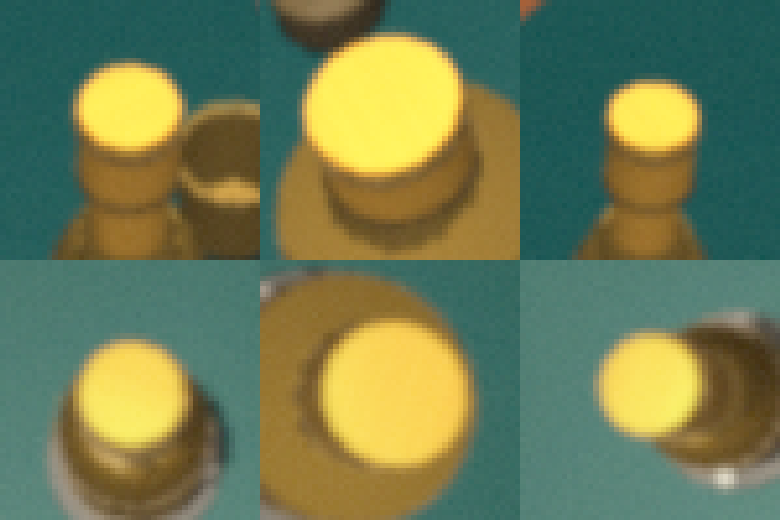

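The bright ellipses are the flat tops, and they separate cleanly from the darker sides in both views. I'll triangulate their centres.

```bash
cat > h.py <<'E'
import cv2,numpy as np
def K(d):
    f=240/np.tan(np.radians(float(d["vfov"]))/2); return np.array([[f,0,float(d["cx"])],[0,f,float(d["cy"])],[0,0,1]])
def cap(d,u,v,thr=195):
    hsv=cv2.cvtColor(np.ascontiguousarray(d["image"]),cv2.COLOR_RGB2HSV)
    m=((hsv[...,2]>thr)&(abs(hsv[...,0].astype(int)-25)<9)).astype(np.uint8)
    cs,_=cv2.findContours(m,cv2.RETR_EXTERNAL,cv2.CHAIN_APPROX_NONE)
    c=[c for c in cs if cv2.pointPolygonTest(c,(float(u),float(v)),False)>=0][0]
    return cv2.fitEllipse(c)
def tri(d1,p1,d2,p2):
    P=[K(d)@np.c_[d["R"],d["t"]] for d in(d1,d2)]
    X=cv2.triangulatePoints(P[0],P[1],np.array(p1,float),np.array(p2,float)); X=(X[:3]/X[3]).ravel()
    r=[]
    for Q,p in zip(P,(p1,p2)):
        q=Q@np.r_[X,1]; r.append(np.round(q[:2]/q[2]-p,2))
    return X,r
def onplane(d,p,z):
    r=d["R"].T@np.linalg.inv(K(d))@np.r_[p,1]; c=-d["R"].T@d["t"]; return c+r*(z-c[2])/r[2]
E
python3 - <<'E'
from h import *
S=np.load("/tmp/scene0.npz");T=np.load("/tmp/top0.npz")
for n,a,b in(("tall",(320,222),(317,243)),("squat",(193,316),(449,293)),("short",(363,158),(194,289))):
    e=cap(S,*a);g=cap(T,*b); X,r=tri(S,e[0],T,g[0])
    dep=(T["R"]@X+T["t"])[2]; print(n,np.round(e[0],1),np.round(g[0],1),np.round(X,4),r,"dia",(g[1][1]+1)*dep/K(T)[0,0],"rad",np.hypot(X[0],X[1]),np.degrees(np.arctan2(X[1],X[0])))
    z=T["z_map"][int(g[0][1])-3:int(g[0][1])+4,int(g[0][0])-3:int(g[0][0])+4]; 
    r=T["R"].T@(np.linalg.inv(K(T))@np.r_[g[0],1]*np.median(z)-T["t"]); print("  depth pt",np.round(r,4))
E
```

```text
tall [319.4 223.2] [316.7 243.3] [0.5364 0.0253 0.1904] [array([-0.09,  0.01]), array([-0.11, -0.1 ])] dia 0.0339444458958175 rad 0.5369638778281204 2.7023095352887947
  depth pt [0.5358 0.0251 0.1931]
squat [191.1 312.8] [449.5 293.4] [ 0.4569 -0.2122  0.1119] [array([-0.2, -0. ]), array([-0.22, -0.19])] dia 0.05164769283384381 rad 0.5038171682212133 -24.91333875898341
  depth pt [ 0.4565 -0.2118  0.1151]
short [363. 157.] [193.4 287.5] [0.4659 0.2406 0.1322] [array([-0.01,  0.  ]), array([-0.01, -0.01])] dia 0.03478020743440452 rad 0.5243023513037275 27.311797578123297
  depth pt [0.4657 0.2395 0.1362]
```

The triangulation and the depth map agree:

| Cap | Top height (triangulated / depth) | Allowed range | Measured dia | Stated dia |
|---|---|---|---|---|
| Tall | 190 / 193 mm | 187–195 mm | 33.9 mm | 34 mm |
| Squat | 112 / 115 mm | 115–119 mm | 51.6 mm | 50 mm |
| Short | 132 / 136 mm | 135–140 mm | 34.8 mm | 34 mm |

Triangulation reads about 3 mm low on height, so depth is the better guide there. All three caps are in reach. Next I'll work out the move to above the tall cap.

```bash
cat > go.py <<'E'
import sys,numpy as np
from station import manip
from scipy.spatial.transform import Rotation as R
s=manip.sense(); p=np.array(s["tcp_pos"]); r=R.from_quat(s["tool_rot"])
t=np.array([float(a) for a in sys.argv[1:4]])
print("t",s["t"],"tcp",p.round(4),"dp cm",(r.inv().apply(t-p)*100).round(2),"F",np.round(s["force"],1),"gap",round(s["finger_gap"],3))
E
python3 go.py 0.536 0.025 0.240
```

```text
t 0.15 tcp [0.2203 0.5843 0.2496] dp cm [-49.28 -41.18   1.01] F [0.4 0.1 0. ] gap 1.0
```

```bash
python3 -m creep '{"claw":[8,6,4,2,0,0,0,0,0,0,0,0],"dp":[[-4,-3.3,0],[-8,-6.7,0],[-12,-10,0],[-16,-13.4,0],[-20,-16.7,0],[-24,-20,0],[-28,-23.4,0],[-32,-26.7,0],[-36,-30,0],[-40,-33.4,0.5],[-43,-36,0.5],[-43,-36,0.5]],"roll":[0,0,0,0,0,0,0,0,0,0,0,0]}' 40; python3 go.py 0.536 0.025 0.240
```

```text
t: 1.35
tcp_pos: [0.4988, 0.0918, 0.2453]
tool_rot: [0.182, 0.983, -0.0, 0.001]
force: [-0.3, 0.7, -1.0]
finger_gap: -0.0
t 1.35 tcp [0.4988 0.0918 0.2453] dp cm [-5.86 -4.91  0.54] F [-0.3  0.7 -1. ] gap -0.0
```

```bash
python3 -m creep '{"claw":[0,0,0,0,0,0],"dp":[[-2,-1.7,0],[-4,-3.4,0],[-5.9,-4.9,0.5],[-5.9,-4.9,0.5],[-5.9,-4.9,0.5],[-5.9,-4.9,0.5]],"roll":[0,0,0,0,0,0]}'; python3 go.py 0.536 0.025 0.184
python3 - <<'E'
from station import imaging
import cv2,numpy as np
for n in("scene","wrist"):
    d=imaging.snapshot(n); np.savez(f"/tmp/{n}1.npz",**d)
    cv2.imwrite(f"pics/{n}1.png",d["image"][:,:,::-1])
E
```

```text
t: 1.95
tcp_pos: [0.5327, 0.0307, 0.2402]
tool_rot: [0.179, 0.984, 0.0, -0.001]
force: [-0.4, 0.3, -0.5]
finger_gap: -0.002
t 1.95 tcp [0.5327 0.0307 0.2402] dp cm [-0.52 -0.42  5.62] F [-0.4  0.3 -0.5] gap -0.002
```

View pics/wrist1.png

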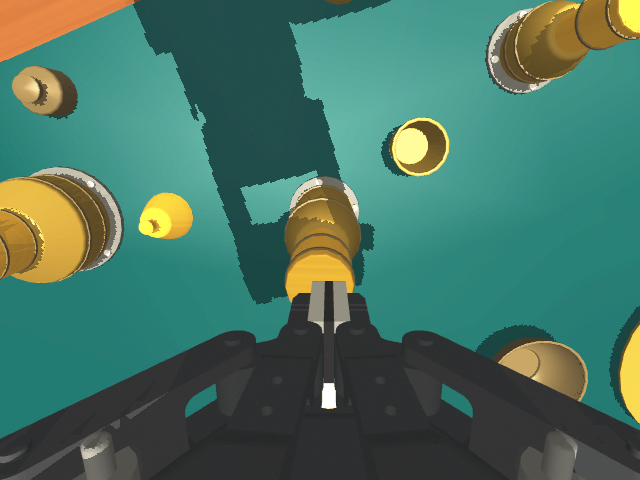

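View pics/scene1.png

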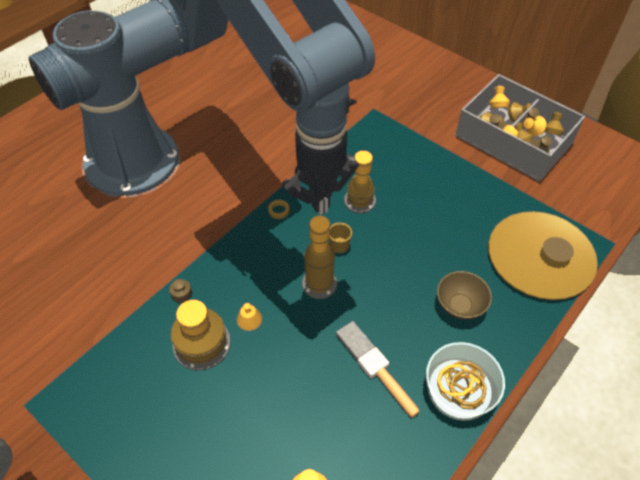

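The closed fingers hang about 25 mm above the tall cap, which is near (318,270) in the wrist view and (320,228) in the scene view. Before descending I'll check that the arm has settled.

```bash
python3 -m creep '{"claw":[0,0],"dp":[[-0.4,-0.4,1],[-0.4,-0.4,1]],"roll":[0,0]}'; python3 go.py 0.536 0.025 0.184
```

```text
t: 2.25
tcp_pos: [0.5354, 0.0244, 0.2292]
tool_rot: [0.179, 0.984, -0.0, -0.001]
force: [0.7, 0.5, 0.4]
finger_gap: -0.0
t 2.25 tcp [0.5354 0.0244 0.2292] dp cm [-0.05  0.08  4.52] F [0.7 0.5 0.4] gap -0.0
```

```bash
python3 -m creep '{"claw":[0,0,0,0,0,0,0,0],"dp":[[0,0,0.7],[0,0,1.4],[0,0,2.0],[0,0,2.5],[0,0,3.0],[0,0,3.5],[0,0,4.0],[0,0,4.0]],"roll":[0,0,0,0,0,0,0,0]}'; python3 go.py 0.536 0.025 0.184
```

```text
t: 3.05
tcp_pos: [0.5359, 0.0243, 0.1897]
tool_rot: [0.179, 0.984, -0.0, -0.0]
force: [0.2, 0.2, 0.1]
finger_gap: -0.0
t 3.05 tcp [0.5359 0.0243 0.1897] dp cm [0.01 0.07 0.57] F [0.2 0.2 0.1] gap -0.0
```

```bash
python3 -m creep '{"claw":[0,0,0],"dp":[[0,0,0.2],[0,0,0.4],[0,0,0.4]],"roll":[0,0,0]}'; python3 go.py 0.536 0.025 0.184;  python3 -m creep '{"claw":[0,0],"dp":[[0,0,0.15],[0,0,0.15]],"roll":[0,0]}'; python3 go.py 0.536 0.025 0.184
python3 - <<'E'
from station import imaging
import cv2,numpy as np
d=imaging.snapshot("scene"); np.savez("/tmp/scene2.npz",**d)
cv2.imwrite("pics/scene2.png",cv2.resize(d["image"][190:310,240:400,::-1],(800,600),interpolation=cv2.INTER_NEAREST))
E
```

```text
t: 3.35
tcp_pos: [0.536, 0.0243, 0.1862]
tool_rot: [0.179, 0.984, -0.0, -0.0]
force: [-0.6, -0.7, 1.1]
finger_gap: -0.004
t 3.35 tcp [0.536  0.0243 0.1862] dp cm [0.03 0.06 0.22] F [-0.6 -0.7  1.1] gap -0.004
t: 3.55
tcp_pos: [0.5361, 0.0243, 0.1848]
tool_rot: [0.179, 0.984, -0.0, 0.0]
force: [-0.6, -0.1, 2.8]
finger_gap: -0.002
t 3.55 tcp [0.5361 0.0243 0.1848] dp cm [0.03 0.06 0.08] F [-0.6 -0.1  2.8] gap -0.002
```

View pics/scene2.png

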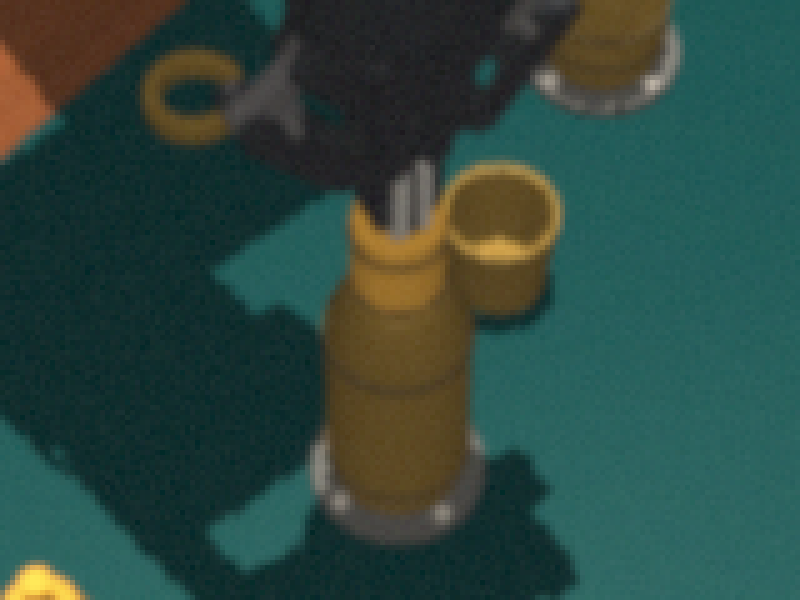

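The fingers are on the cap and it has moved down, with no neck showing under it. The TCP at 0.185 puts the cap top near 0.166. I'll press until I feel the stop.

```bash
python3 -m creep '{"claw":[0,0,0],"dp":[[0,0,0.15],[0,0,0.15],[0,0,0.15]],"roll":[0,0,0]}'; python3 go.py 0.536 0.025 0.184;  python3 -m creep '{"claw":[0,0,0],"dp":[[0,0,0.15],[0,0,0.15],[0,0,0.15]],"roll":[0,0,0]}'; python3 go.py 0.536 0.025 0.25
```

```text
t: 3.9
tcp_pos: [0.5361, 0.0243, 0.184]
tool_rot: [0.179, 0.984, -0.0, 0.0]
force: [-1.6, 0.1, 8.2]
finger_gap: 0.003
t 3.9 tcp [0.5361 0.0243 0.184 ] dp cm [ 0.03  0.06 -0.  ] F [-1.6  0.1  8.2] gap 0.003
t: 4.2
tcp_pos: [0.5362, 0.0243, 0.1839]
tool_rot: [0.179, 0.984, -0.0, 0.001]
force: [-4.2, 0.7, 17.8]
finger_gap: -0.001
t 4.2 tcp [0.5362 0.0243 0.1839] dp cm [ 0.03  0.06 -6.61] F [-4.2  0.7 17.8] gap -0.001
```

The TCP stopped at 0.184 with the force rising to 18 N, so the tip is at 0.165 and the cap is home. I'll retract, then check the cap.

```bash
python3 -m creep '{"claw":[0,0,0,0,0],"dp":[[0,0,-0.5],[0,0,-3],[0,0,-6],[0,0,-6.5],[0,0,-6.5]],"roll":[0,0,0,0,0]}'; python3 go.py 0.457 -0.212 0.21
```

```text
t: 4.7
tcp_pos: [0.5367, 0.0242, 0.2473]
tool_rot: [0.179, 0.984, 0.0, 0.001]
force: [-0.2, -0.4, 0.0]
finger_gap: 0.004
t 4.7 tcp [0.5367 0.0242 0.2473] dp cm [ -0.88 -24.91   3.72] F [-0.2 -0.4  0. ] gap 0.004
```

```bash
python3 -m creep '{"claw":[2,4,6,8.5,8.5,8.5,8.5,8.5,8.5,8.5],"dp":[[-0.1,-4,0],[-0.3,-8,0],[-0.4,-12,0],[-0.6,-16,0],[-0.7,-20,1],[-0.8,-23,2],[-0.9,-24.9,3.5],[-0.9,-24.9,3.5],[-0.9,-24.9,3.5],[-0.9,-24.9,3.5]],"roll":[0,0,0,0,0,0,0,0,0,0]}'
python3 - <<'E'
from h import *
from station import imaging
D={}
for n in("scene","top","wrist"):
    d=imaging.snapshot(n); D[n]=d; np.savez(f"/tmp/{n}3.npz",**d)
    cv2.imwrite(f"pics/{n}3.png",d["image"][:,:,::-1])
e=cap(D["scene"],320,235);g=cap(D["top"],317,246); print(e,g,tri(D["scene"],e[0],D["top"],g[0]))
E
python3 go.py 0.457 -0.212 0.1
```

```text
t: 5.7
tcp_pos: [0.4566, -0.2109, 0.2115]
tool_rot: [0.179, 0.984, 0.0, -0.0]
force: [0.1, 0.3, 0.3]
finger_gap: 0.996
((319.37139892578125, 233.37091064453125), (15.410114288330078, 19.402965545654297), 91.2515869140625) ((316.74554443359375, 245.60020446777344), (19.237625122070312, 19.527725219726562), 47.958980560302734) (array([0.53635074, 0.02538492, 0.16144238]), [array([-0.1 ,  0.02]), array([-0.12, -0.11])])
t 5.85 tcp [ 0.457  -0.211   0.2122] dp cm [-0.03 -0.1  11.22] F [-0.5  0.3 -0.1] gap 0.993
```

View pics/wrist3.png

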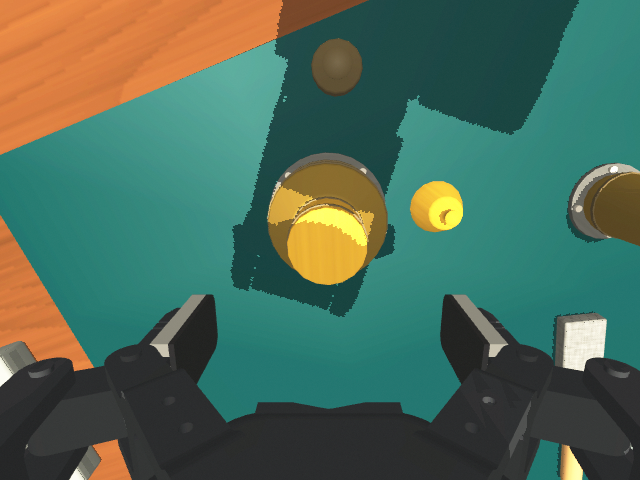

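View pics/scene3.png

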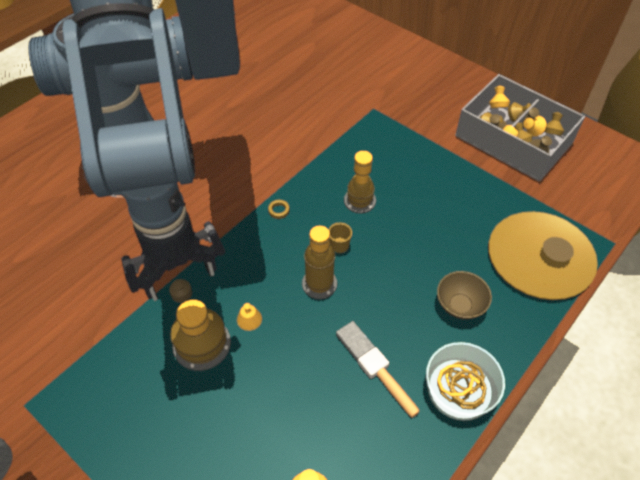

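The tall cap's top now measures 0.161, or 0.165 after the 3 mm bias, so it is shut. The squat cap's top is at (328,246) in the wrist view, midway between the jaws. I'll check it against the wrist ray.

```bash
python3 - <<'E'
from h import *
d=np.load("/tmp/wrist3.npz"); print(onplane(d,(327.5,245),0.115))
z=d["z_map"]; p=np.linalg.inv(K(d))@np.array([327.5,245,1])*z[245,327]; print(d["R"].T@(p-d["t"]))
E
python3 -m creep '{"claw":[8.5,8.5,8.5,8.5,8.5,8.5],"dp":[[0,0,2],[0,0,4],[0,0,6],[0,0,7],[0,0,8],[0,0,8]],"roll":[0,0,0,0,0,0]}'; python3 go.py 0.457 -0.212 0.1
```

```text
[ 0.4572648  -0.21073457  0.115     ]
[ 0.45690879 -0.21059633  0.11630651]
t: 6.45
tcp_pos: [0.4563, -0.2113, 0.1311]
tool_rot: [0.179, 0.984, 0.0, -0.001]
force: [-0.7, 0.7, -1.2]
finger_gap: 0.994
t 6.45 tcp [ 0.4563 -0.2113  0.1311] dp cm [-0.09 -0.04  3.11] F [-0.7  0.7 -1.2] gap 0.994
```

```bash
python3 -m creep '{"claw":[8.5,8.5,8.5,8.5,6,5,4,4,4,4,4,4],"dp":[[0,0,1],[0,0,2],[0,0,2.9],[0,0,2.9],[0,0,2.9],[0,0,2.9],[0,0,2.9],[0,0,2.9],[0,0,2.9],[0,0,2.9],[0,0,2.9],[0,0,2.9]],"roll":[0,0,0,0,0,0,0,0,0,0,0,0]}' 50; python3 go.py 0.457 -0.212 0.1
```

```text
t: 7.65
tcp_pos: [0.4568, -0.2119, 0.1031]
tool_rot: [0.179, 0.984, -0.0, 0.0]
force: [0.8, 1.1, 3.8]
finger_gap: 0.57
t 7.65 tcp [ 0.4568 -0.2119  0.1031] dp cm [-0.02 -0.    0.31] F [0.8 1.1 3.8] gap 0.57
```

The opening is about 49 mm, which matches the 50 mm cap. Lifting.

```bash
python3 -m creep '{"claw":[4,4,4,4,4,4,4,4],"dp":[[0,0,-0.4],[0,0,-0.8],[0,0,-1.2],[0,0,-1.6],[0,0,-2.0],[0,0,-2.4],[0,0,-2.7],[0,0,-2.7]],"roll":[0,0,0,0,0,0,0,0]}'; python3 -m creep '{"claw":[4,4,4],"dp":[[0,0,-0.2],[0,0,-0.4],[0,0,-0.4]],"roll":[0,0,0]}';python3 - <<'E'
from station import imaging
import cv2,numpy as np
d=imaging.snapshot("scene")
cv2.imwrite("pics/scene4.png",cv2.resize(d["image"][250:400,100:300,::-1],(800,600),interpolation=cv2.INTER_NEAREST))
E
```

```text
t: 8.45
tcp_pos: [0.4568, -0.2119, 0.1306]
tool_rot: [0.179, 0.984, -0.0, 0.0]
force: [2.8, 1.4, 1.1]
finger_gap: 0.57
t: 8.75
tcp_pos: [0.4567, -0.2119, 0.1329]
tool_rot: [0.18, 0.984, 0.0, 0.0]
force: [5.1, -0.1, -12.8]
finger_gap: 0.574
```

View pics/scene4.png

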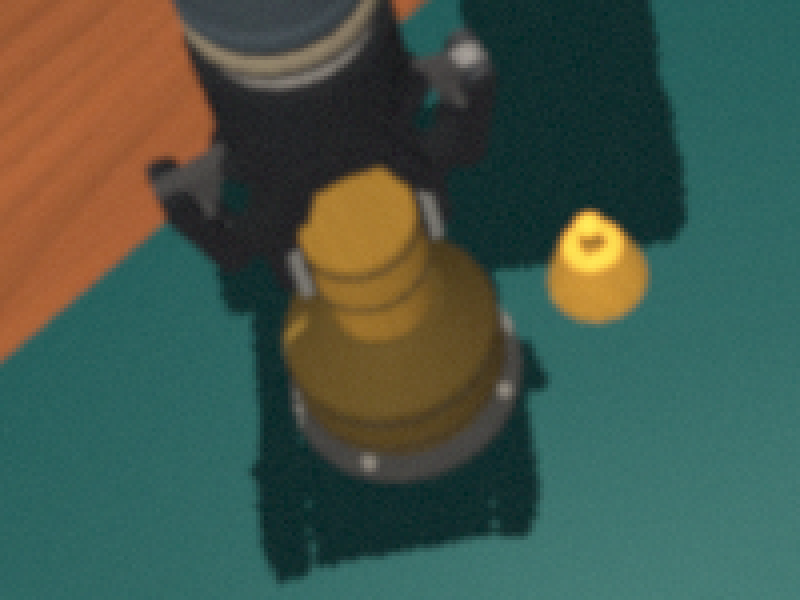

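The cap is up with its neck exposed, and 13 N of resistance shows it is at the stop. I'll ease the load, open and retreat straight up.

```bash
python3 -m creep '{"claw":[4,6,8.5,8.5,8.5,8.5,8.5],"dp":[[0,0,0.1],[0,0,0.1],[0,0,0.1],[0,0,0.1],[0,0,0.1],[0,0,0.1],[0,0,0.1]],"roll":[0,0,0,0,0,0,0]}';python3 -m creep '{"claw":[8.5,8.5,8.5,8.5,8.5],"dp":[[0,0,-2],[0,0,-5],[0,0,-8],[0,0,-12],[0,0,-12]],"roll":[0,0,0,0,0]}'
python3 - <<'E'
from h import *
from station import imaging,manip
D={}
for n in("scene","top","wrist"):
    d=imaging.snapshot(n); D[n]=d; np.savez(f"/tmp/{n}5.npz",**d)
    cv2.imwrite(f"pics/{n}5.png",d["image"][:,:,::-1])
for n,a,b in(("tall",(320,235),(317,246)),("short",(363,158),(194,289)),("squat",(191,300),(449,293))):
  try:
    e=cap(D["scene"],*a,150);g=cap(D["top"],*b,150); print(n,np.round(e[0],1),np.round(g[0],1),tri(D["scene"],e[0],D["top"],g[0]))
  except Exception as x: print(n,x)
print(manip.sense()["tcp_pos"],manip.sense()["force"])
E
```

```text
t: 9.5
tcp_pos: [0.4565, -0.2119, 0.1329]
tool_rot: [0.179, 0.984, -0.0, -0.0]
force: [-0.6, -0.2, 0.2]
finger_gap: 0.996
t: 10.0
tcp_pos: [0.4592, -0.2137, 0.2578]
tool_rot: [0.179, 0.984, -0.003, 0.005]
force: [0.3, 0.2, 0.8]
finger_gap: 0.997
tall [319.5 233.7] [316.6 246.2] (array([0.5358201 , 0.02592674, 0.15949782]), [array([-0.26,  0.04]), array([-0.31, -0.29])])
short [363.2 157.3] [194.2 288.2] (array([0.46557044, 0.2404142 , 0.13107012]), [array([-0.38,  0.09]), array([-0.5 , -0.47])])
squat [188.2 303.6] [447.9 298.9] (array([ 0.44660906, -0.20651255,  0.12330796]), [array([-0.03, -0.  ]), array([-0.03, -0.03])])
[ 0.45611837 -0.21149126  0.25255326] [-0.12119341  0.83763206  0.03777441]
```

View pics/scene5.png

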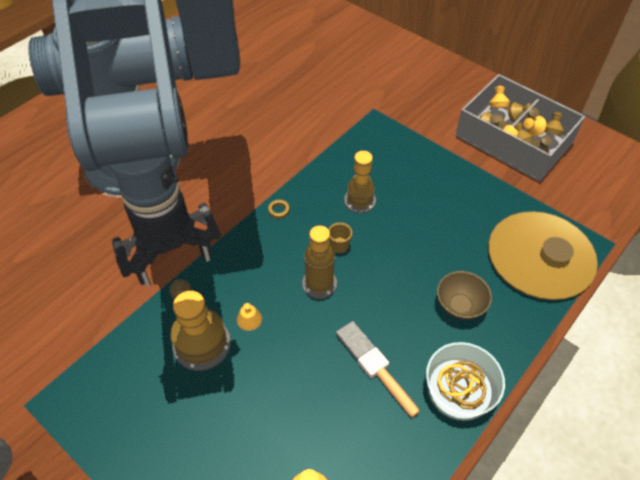

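View pics/wrist5.png

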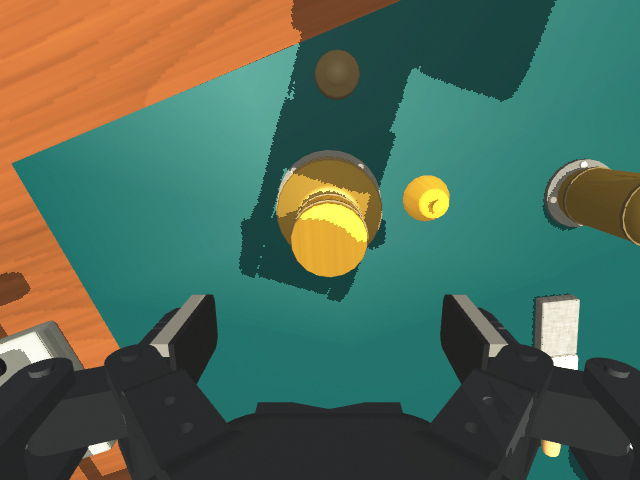

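The squat cap stands up with its neck exposed, at (188,303) in the scene view and (330,238) in the wrist view, and the gripper is clear. The gripper's shadow spoils the mask on that cap and its triangulation, so I'll measure it with wrist and scene depth.

Run:
```python
from h import *
for n,u,v in(("wrist",329,240),("wrist",329,250),("scene",189,303),("scene",320,233),("scene",363,157)):
    d=np.load(f"/tmp/{n}5.npz"); z=np.median(d["z_map"][v-2:v+3,u-2:u+3])
    print(n,u,v,(d["R"].T@(np.linalg.inv(K(d))@np.array([u,v,1])*z-d["t"])).round(4))
```

```text
wrist 329 240 [ 0.4578 -0.2112  0.1445]
wrist 329 250 [ 0.4641 -0.2136  0.1444]
scene 189 303 [ 0.459  -0.211   0.1449]
scene 320 233 [0.5385 0.0248 0.1649]
scene 363 157 [0.4677 0.2379 0.1355]
```

All three heights are in place: squat 0.145 m, tall 0.165 m, short 0.1355 m. Nothing is touching the robot, so I'll sign off.

```bash
python3 -c "
from station import workorder; print(workorder.sign_off())"
```

```text
the job is handed in; nothing more can be done
None
```

I pressed the tall flask's cap home, then pulled the squat flask's cap up to its open stop and let go, and handed the job in. The short flask's cap was never touched. The job took about 10 s, and no verdict came back.

**Last checks (camera depth):**

| Cap | Top height | Needed | Result |
|---|---|---|---|
| Tall | 0.165 m | below 0.173 m | shut; the arm felt a firm stop at 18 N |
| Squat | 0.1445–0.145 m | above 0.135 m | fully open; 13 N felt at the stop |
| Short | 0.1355 m | above 0.130 m | up, unchanged (0.136 m at the start) |

The gripper finished open, about 11 cm above the squat cap, with under 1 N on the wrist sensor.

**Disagreements:**
- **Height bias:** triangulating between the scene and top cameras read 3 to 5 mm lower than the depth readings throughout. The stop felt on the tall cap agreed with depth.
- **Squat cap:** its final triangulation gave 0.123 m, below the limit. The gripper's shadow had corrupted the colour mask there, so I discarded that value and used the wrist and scene depth instead, which agree.

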